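# Stack a stepped boss blank and hold it down

## Task

Stack the four loose wooden blanks on the cork square of the glue-up board, one at a time, each flat and centred on the one below: first the square plinth, turned square to the board, then the round disc, then the six-sided block, then the small round button. The hold-down arm may be lying or leaning over the square: if so, swing it up out of the way first. When the stack stands, bring the arm down so that its rubber pad rests on the button, and let go of everything with the stack still centred.

Things in the scene. Friction and masses are not known exactly. Their poses are not given: they have to be found in the camera images.
- plinth: Square blank of pale wood, 64 x 64 mm, 20 mm thick, about 55 g. Origin: centre of its underside; x and y parallel to its sides, z up.
- disc: Round blank of pale wood, 56 mm diameter, 20 mm thick, about 35 g. Origin: centre of its underside, z up.
- hexagon: Six-sided blank of pale wood, 44 mm across the flats (51 mm across corners), 18 mm thick, about 25 g. Origin: centre of its underside, z up; its x axis is square to one pair of flats (the other pairs at 60 and 120 degrees from it).
- button: Small turned round blank of pale wood, 34 mm diameter, 24 mm high, straight-sided for the lower 18 mm, then tapering to a flat top of 26 mm diameter, about 18 g. Origin: centre of its underside, z up.
- jig: Fixed plywood glue-up board, 18 mm thick, left or right of the blanks, turned up to 0.25 rad. Origin: on the bench under the centre of the cork square; x points away from the robot, to the arm's green bracket; y left. Board spans x -58 to 158, y -60 to 60 mm. Bracket: x 95 to 125, y -24 to 24, up to 133 mm above the bench. Hinge axis parallel to y at x = 110, z = 118 mm.
- seat (a point): Centre of the flush cork square (80 x 80 mm) on the board's top face, 18 mm above the bench; axes as jig. The plinth goes here. Full stack: 82 mm high, its top 100 mm above the bench.
- hold_arm (a joint): Hold-down arm's angle, rad: 0 level, down over the cork; 1.57 upright; 1.9 open stop, leaning back. Starts at any angle. Damped: let go below about 1.1 it sinks shut in a few seconds, above 1.2 it stays. Lifting: about 5 N at the crossbar at 0.5 rad/s. Steel, 22 x 14 mm, 120 mm long; rubber pad 24 mm wide, 110 mm from the hinge, face 24 mm below mid-arm. Rests on the full stack at about 0.055.
- bar_left (a point): Grip point on the arm's crossbar: a round steel bar, 10 mm diameter, 136 mm long, black balls at its ends, parallel to the hinge and 110 mm from it. The point is on the bar's axis, 45 mm to the board's +y side of the arm's middle; height above the bench 118 mm with the arm down, 222 mm open. The bar may turn between the fingers.
- bar_right (a point): The like point on the crossbar 45 mm to the board's -y side of the arm's middle.
Not all that is in view belongs to the job. Leave any orange or red look-alike of the disc alone. Leave any purple or yellow look-alike of the button alone.

How it is judged:
On the way, in this order (a step that is already met when the one before it is completed fails the run):
1. the plinth lies centred and square on the cork square, released (horizontal distance between plinth and seat below 0.01 m and z of plinth in the frame of seat between -0.004 and 0.004 m and angle between plinth's own z axis and vertical below 0.1 rad and (angle between the x axis of plinth and the x axis of jig, either way round below 0.16 rad or angle between the x axis of plinth and the y axis of jig, either way round below 0.16 rad) and linear speed of plinth below 0.02 m/s and contact force between the fingers and plinth below 0.1 N), for 0.2 s.
2. the disc lies on the plinth, released (horizontal distance between plinth and seat below 0.01 m and z of plinth in the frame of seat between -0.004 and 0.004 m and angle between each of plinth, disc's own z axis and vertical below 0.1 rad and (angle between the x axis of plinth and the x axis of jig, either way round below 0.16 rad or angle between the x axis of plinth and the y axis of jig, either way round below 0.16 rad) and horizontal distance between disc and plinth below 0.008 m and z of disc in the frame of seat between 0.016 and 0.024 m and linear speed of disc below 0.02 m/s and contact force between the fingers and disc below 0.1 N and value of joint hold_arm above 0.5 rad), for 0.2 s.
3. the six-sided block lies on the disc, released (horizontal distance between disc and plinth below 0.008 m and z of disc in the frame of seat between 0.016 and 0.024 m and angle between each of disc, hexagon's own z axis and vertical below 0.1 rad and horizontal distance between hexagon and disc below 0.008 m and z of hexagon in the frame of seat between 0.036 and 0.044 m and linear speed of hexagon below 0.02 m/s and contact force between the fingers and hexagon below 0.1 N and value of joint hold_arm above 0.5 rad), for 0.2 s.
4. the button stands on the six-sided block, released, the arm still up (horizontal distance between hexagon and disc below 0.008 m and z of hexagon in the frame of seat between 0.036 and 0.044 m and angle between each of hexagon, button's own z axis and vertical below 0.1 rad and horizontal distance between button and hexagon below 0.008 m and z of button in the frame of seat between 0.054 and 0.062 m and linear speed of button below 0.02 m/s and contact force between the fingers and button below 0.1 N and value of joint hold_arm above 0.5 rad), for 0.2 s.
5. the arm's pad is down on the button (value of joint hold_arm below 0.085 rad and contact force between hold_arm and button above 0.3 N), for 0.2 s.
At the end, for the whole second after the job is handed in: Plinth within 10 mm and 9 degrees of the cork square; disc, six-sided block and button each flat and within 8 mm of the centre of the piece below; hold-down arm down (below 0.085 rad) with its pad pressing on the button (over 0.3 N); all at rest and released (all of step 1 and all of step 5 and horizontal distance between disc and plinth below 0.008 m and z of disc in the frame of seat between 0.016 and 0.024 m and angle between each of disc, hexagon, button's own z axis and vertical below 0.1 rad and horizontal distance between hexagon and disc below 0.008 m and z of hexagon in the frame of seat between 0.036 and 0.044 m and horizontal distance between button and hexagon below 0.008 m and z of button in the frame of seat between 0.054 and 0.062 m and linear speed of each of disc, hexagon, button below 0.02 m/s and contact force between the fingers and disc below 0.1 N and contact force between the fingers and hexagon below 0.1 N and contact force between the fingers and button below 0.1 N and velocity of joint hold_arm between -0.05 and 0.05 rad/s and contact force between the fingers and hold_arm below 0.1 N); the robot touches nothing.
It also fails if it takes over 144 s, if anything falls off the work surface, if the arm or the gripper's body presses on something with over 40 N, if the wrist force passes 120 N, or if a joint passes its speed limit or range.

## Robot

A 7-joint arm with a two-finger parallel gripper is mounted at the origin on the work surface. World frame = base frame: x ahead of the robot, y to its left, z up, the work surface at z = 0. Lengths are in m, angles in rad, forces in N, time in s.
With the tool pointing down it reaches from about 0.4 to 0.925 m from the base axis. Payload 4.1 kg.
Tool frame: the origin (TCP) lies at the very end of the fingers, on their centre line; the grasp point (between the pads) lies 19 mm behind it (r.hold_point_z is the distance from the TCP to the grasp point, in m); z points along the fingers, y is the line along which they close (so a half turn about z gives the same grasp; the last joint's range is limited). The gripper opens to 85 mm and grips with 20 to 120 N. Pads are 22 mm wide; open, the fingers measure 114 mm over their backs; the gripper's body (76 mm by 85 mm) begins 54 mm behind the grasp point. The pads swing forward as they close: fully open they stand 13 mm farther back than shut.
Start: joints at [1.059, 0.398, 0.045, 1.537, -0.019, 1.207, -0.051], TCP at [0.261, -0.595, 0.231] pointing down, gripper open.
Joint ranges: [-2.82, 2.82], [-0.49, 2.23], [-1.37, 1.46], [0, 2.46], [-1.36, 4.5], [0.23, 2], [-2.94, 2.94]. Speed limits (rad/s): [2.57, 2.57, 3.14, 3.14, 3.14, 3.14, 3.14].

## Interface

Orientations are given as a rotation vector (axis times angle).
In Python, from plant import get_state, cams, hand_in, r gives the robot as it stands.
- The arm moves only by the tool play_rows, never from a script. Its argument "motion" is text: rows parted by semicolons, each of 7 numbers parted by spaces: the finger opening in cm, from 0 to 8.54, then the shift along the tool's x, y, z in cm, then the turn, a rotation vector about the tool's x, y, z in rad. In form: hand tx ty tz ax ay az; .... A call has 1 to 12 rows; each row is the pose to reach, as a shift and turn from the pose commanded when the call began, along the tool's axes at that moment; what a row does not reach only later rows make up. A row lasts 1/8 s, in which the tool goes at most 62.5 mm and 10.7 degrees, less where a joint would pass 70% of its speed; a pose out of reach is approached as far as the arm can. A call with a gripper value outside its range is refused whole. The fingers move at their own pace and stop on an object; "newtons" is the grip in N (left out, the last holds). Time passes only in rows, so rows that repeat a pose let the fingers close. It gives the time, the measured TCP pose, the force, the opening and the grip force at its end, in the units of the state.
- get_state(): the state, without advancing time (a new reading comes with each control period).
- cams.grab_frame(name): name is "scene" or "side" or "wrist"; returns (picture, depth): 480x640x3 uint8, red, green, blue; 480x640 float32, m along the optical axis (not along the pixel's ray), 0 where there is no reading.
- cams.camera_model(name): a dict with "fx", "fy", "cx", "cy" (pixels), "rvec" (rotation vector, rad) and "tvec" (3), from world to camera coordinates, as OpenCV has them. Camera axes: x right, y down, z forward; pixel columns grow to the right and rows downward; lengths in m; the calibration is good to about 2 mm. A picture is of the moment at which its call begins: read the wrist's pose just before it. camera_model takes no time and is no camera call; for the wrist camera it gives the pose at the moment of the call.
- hand_in(): hands the job in; it is judged then, once.
The state is a dict: "time": time; "joint_positions": joint angles; "dq": joint speeds; "joint_efforts": joint torques, N m; "ee_pos": TCP position; "eef_rot": TCP orientation; "force": force on the tool from outside, world axes, zero at the start; "moment": the same for the moment, N m; "finger_gap": finger opening in m; "gripper_force": force on a finger pad.
Only numpy, scipy, OpenCV 4.12 (cv2) and the standard library are available. Lean on these libraries where they do the work, as an engineer would, in place of code of your own. Each camera call takes 0.05 s, during which the arm holds its last target. There are 200 camera calls.

## Working session

There is one attempt and no reset: what is moved stays moved. The work goes in short steps, Python scripts to look and compute and a tool call to move; the robot and the scene stay as the last step left them, time stands still between calls to the robot, and variables do not carry over. Pictures are saved under pics/ and viewed, at most 14 in all, crops included, and the job is handed in when it is done.

Besides the shell and the picture viewer there is one more tool, called as name(argument=value, ...) on one line, values as JSON. play_rows: Moves the arm, as the interface text tells. Its arguments: {"type":"object","properties":{"motion":{"type":"string"},"newtons":{"type":"number"}},"required":["motion"]}

```bash
mkdir -p pics; ls
cat > h.py <<'E'
import numpy as np, cv2
from scipy.spatial.transform import Rotation as R
from plant import get_state, cams, hand_in, r
def grab(n,f=None):
    m=cams.camera_model(n); p,d=cams.grab_frame(n)
    if f: cv2.imwrite('pics/'+f,p[:,:,::-1]); np.savez('pics/'+f+'.npz',d=d,p=p,**{k:np.array(v) for k,v in m.items()})
    return p,d,m
def world(m,u,v,z):
    u=np.asarray(u,float);v=np.asarray(v,float);z=np.asarray(z,float)
    c=np.stack([(u-m['cx'])/m['fx']*z,(v-m['cy'])/m['fy']*z,z],-1)
    Rm=R.from_rotvec(np.array(m['rvec']).ravel()).as_matrix()
    return (c-np.array(m['tvec']).ravel())@Rm
def onplane(m,u,v,h):
    a=world(m,u,v,np.ones_like(np.asarray(u,float)));
    Rm=R.from_rotvec(np.array(m['rvec']).ravel()).as_matrix(); o=-np.array(m['tvec']).ravel()@Rm
    return o+(a-o)*((h-o[2])/(a[...,2:3]-o[2]))
def shift(target,yaw=None):
    "tool-frame shift (cm) to TCP target, and turn"
    s=get_state(); T=R.from_rotvec(s['eef_rot'])
    return 100*T.inv().apply(np.array(target)-s['ee_pos'])
E
python3 - <<'E'
from h import *
s=get_state();print(s, r.hold_point_z);print(R.from_rotvec(s['eef_rot']).as_matrix().round(3))
for n in('scene','side'): grab(n,n+'0.png')
E
```

```text
pics
{'time': 0.0, 'joint_positions': array([ 1.05898146,  0.39919888,  0.04503772,  1.53789653, -0.01868885,
        1.20691451, -0.05067827]), 'dq': array([ 0.00025547,  0.00129139, -0.00044292, -0.00080931,  0.00123734,
       -0.00101584,  0.00085897]), 'joint_efforts': array([ 3.93707405e-04, -4.75119030e+01,  1.36445940e+00, -2.54217535e+01,
        1.13354204e-02,  9.32346418e-03, -2.53603355e-05]), 'ee_pos': array([ 0.26052645, -0.59479705,  0.23025176]), 'eef_rot': array([-3.07298771e+00, -6.43666280e-01,  8.70371562e-04]), 'force': array([ 0.45292864, -0.92463701,  1.04630792]), 'moment': array([ 0.02246656, -0.0158734 ,  0.00412357]), 'gripper_force': 0.0, 'finger_gap': 0.08518657647059763} 0.0187
[[ 0.916  0.401 -0.001]
 [ 0.401 -0.916  0.002]
 [-0.    -0.002 -1.   ]]
```

View pics/scene0.png

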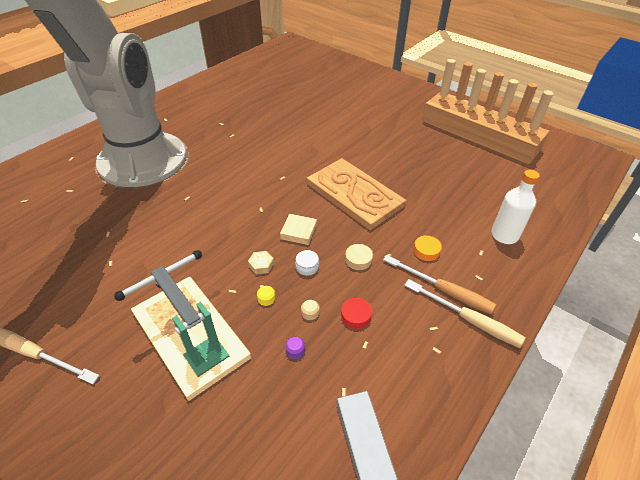

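View pics/side0.png

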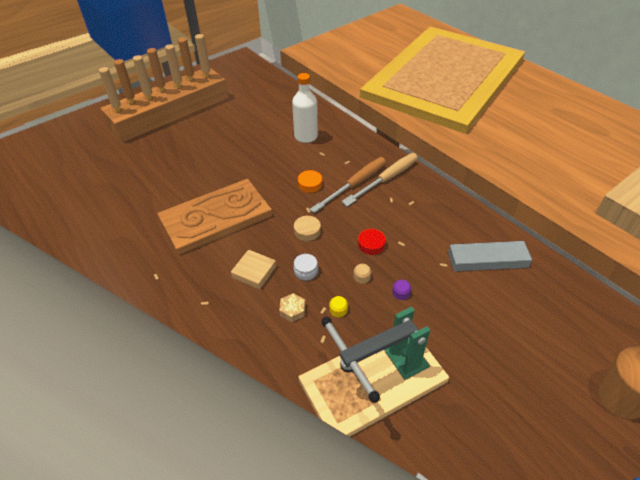

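The pale pieces in the scene picture are the plinth (298,229), disc (359,257), hexagon (261,262) and button (310,310). I leave alone the orange disc (428,248), red disc (356,313), yellow button (266,296), purple button (295,348) and grey knob (307,262). The hold-down arm leans over the cork, with its bar running from (120,296) to (197,255).

Run:
```python
from h import *
P={'scene':dict(pl=(298,229,.02),di=(359,255,.02),hx=(261,262,.018),bt=(310,306,.024),cupgrey=(307,260,.02)),
'side':dict(pl=(254,268,.02),di=(307,227,.02),hx=(292,306,.018),bt=(362,271,.024),cupgrey=(306,265,.02))}
for n in P:
    m=dict(np.load(f'pics/{n}0.png.npz')); d=m['d']
    v,u=np.mgrid[:480,:640]; W=world(m,u,v,d)
    for k,(a,b,h) in P[n].items():
        c=onplane(m,a,b,h)
        q=(np.hypot(W[...,0]-c[0],W[...,1]-c[1])<.05)&(d>0)
        t=q&(np.abs(W[...,2]-h)<.004)
        l,lab,st,ce=cv2.connectedComponentsWithStats(t.astype(np.uint8)); i=lab[b,a]
        if i==0: print(n,k,'none',c,W[b,a]);continue
        p=W[lab==i]
        rect=cv2.minAreaRect((p[:,:2]*1000).astype(np.float32))
        print(n,k,c.round(3),'n',len(p),'mean',p.mean(0).round(4),'rect',np.round(rect[0],1),np.round(rect[1],1),round(rect[2],1))
    print(n,'cam',(-m['tvec'].ravel()@R.from_rotvec(m['rvec'].ravel()).as_matrix()).round(3),m['fx'])
for n,B in dict(scene=[(120,296),(197,255)],side=[(326,322),(374,397)]).items():
    m=dict(np.load(f'pics/{n}0.png.npz'))
    for u,v in B: print(n,'ball',world(m,u,v,m['d'][v,u]).round(4))
for n,C in dict(scene=[(132,313),(207,278),(249,353),(194,398)],side=[(300,379),(447,378),(346,434)]).items():
    m=dict(np.load(f'pics/{n}0.png.npz'))
    for u,v in C: print(n,'corner',onplane(m,u,v,.018).round(4))
m=dict(np.load('pics/scene0.png.npz')); cv2.imwrite('pics/c0.png',cv2.resize(m['p'][200:410,100:390,::-1],None,fx=2.7,fy=2.7,interpolation=cv2.INTER_CUBIC))
```

```text
scene pl [0.488 0.055 0.02 ] n 651 mean [0.4844 0.0592 0.0212] rect [482.4  61.3] [64.6 65.9] 24.1
scene di [0.632 0.079 0.02 ] n 472 mean [0.6309 0.0786 0.0211] rect [630.   79.4] [55.3 55.6] 60.5
scene hx [ 0.491 -0.061  0.018] n 347 mean [ 0.4873 -0.0594  0.0193] rect [485.6 -58. ] [48.7 45.9] 46.7
scene bt [ 0.638 -0.082  0.024] n 202 mean [ 0.6387 -0.0838  0.0243] rect [638.  -82.6] [31.2 29. ] 40.9
scene cupgrey none [0.5598495  0.00111524 0.02      ] [ 0.56647046 -0.00630619  0.03163967]
scene cam [ 0.948 -0.434  0.702] 444.411295967576
side pl [0.481 0.056 0.02 ] n 866 mean [0.482  0.0617 0.0196] rect [483.5  63.1] [66.8 64.6] 23.6
side di [0.627 0.076 0.02 ] n 416 mean [0.6299 0.0813 0.0196] rect [631.3  82.9] [57.1 52.2] 50.9
side hx [ 0.485 -0.06   0.018] n 452 mean [ 0.4863 -0.0573  0.0175] rect [486.7 -56.7] [50.2 44. ] 48.0
side bt [ 0.634 -0.085  0.024] n 154 mean [ 0.6371 -0.0811  0.0233] rect [637.8 -80.7] [28.2 30.8] 80.3
side cupgrey none [ 0.56298355 -0.00266316  0.02      ] [ 0.55892419 -0.00829445  0.02847517]
side cam [ 0.198 -0.51   0.783] 508.6487771317908
scene ball [ 0.4469 -0.3127  0.1311]
scene ball [ 0.4727 -0.181   0.1315]
side ball [ 0.4661 -0.1809  0.1278]
side ball [ 0.4395 -0.3141  0.1295]
scene corner [ 0.3973 -0.2965  0.018 ]
scene corner [ 0.4395 -0.1568  0.018 ]
scene corner [ 0.6183 -0.2175  0.018 ]
scene corner [ 0.6081 -0.3273  0.018 ]
side corner [ 0.4097 -0.1822  0.018 ]
side corner [ 0.5937 -0.3324  0.018 ]
side corner [ 0.4086 -0.2964  0.018 ]
```

View pics/c0.png

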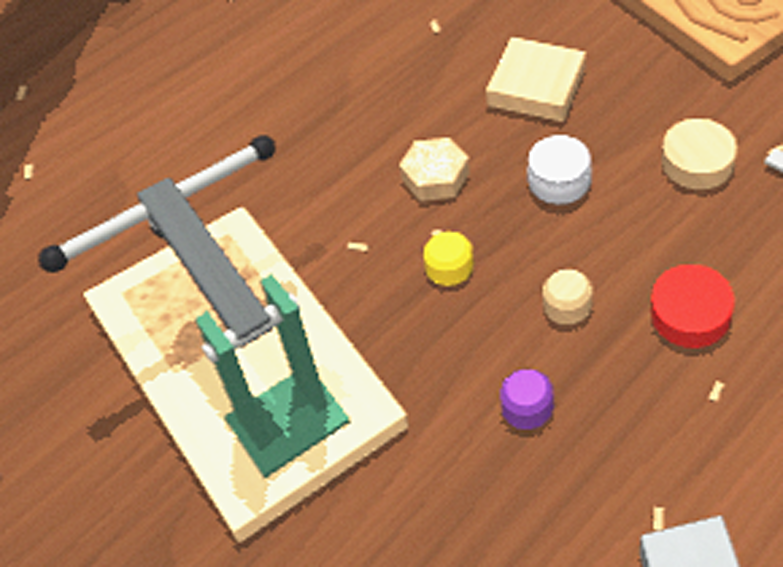

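Run:
```python
from h import *
for n in('scene','side'):
    m=dict(np.load(f'pics/{n}0.png.npz')); d=m['d']
    v,u=np.mgrid[:480,:640]; W=world(m,u,v,d)
    t=(W[...,0]>.33)&(W[...,0]<.72)&(W[...,1]<-.13)&(W[...,1]>-.42)&(abs(W[...,2]-.018)<.005)&(d>0)
    l,lab,st,ce=cv2.connectedComponentsWithStats(t.astype(np.uint8)); 
    i=1+np.argmax(st[1:,4]);p=W[(lab==i)]
    rect=cv2.minAreaRect((p[:,:2]*1000).astype(np.float32)); print(n,rect,p[:,2].mean(),cv2.boxPoints(rect).round())
    # refine: fit with percentiles for yaw
    b=(W[...,2]>.09)&(W[...,2]<.25)&(W[...,0]>.3)&(W[...,0]<.75)&(W[...,1]<-.1)&(W[...,1]>-.42)&(d>0)
    q=W[b]; 
    for yaw in (-.21,-.19,-.17):
        x=np.array([np.cos(yaw),np.sin(yaw)]);y=np.array([-x[1],x[0]])
        a,c=p[:,:2]@x,p[:,:2]@y
        print(yaw,np.percentile(a,[.5,99.5]).round(4),np.percentile(c,[.5,99.5]).round(4), 'bar', (q[:,:2]@x)[(abs(q[:,:2]@y-(q[:,:2]@y).mean())>.03)].mean())
    # hex orientation
    k=(np.hypot(W[...,0]-.4865,W[...,1]+.0575)<.03)&(W[...,2]>.012)&(W[...,2]<.024)
    e=W[k][:,:2]-np.array([.4863,-.0575]); th=np.arange(0,60,5)
    print('hex support', [(t_,round(1000*(np.percentile(e@[np.cos(np.radians(t_)),np.sin(np.radians(t_))],98.5)-np.percentile(e@[np.cos(np.radians(t_)),np.sin(np.radians(t_))],1.5)),1)) for t_ in th])
```

```text
scene ((503.163330078125, -254.69723510742188), (120.36883544921875, 217.65896606445312), 78.89706420898438) 0.01937371311317505 [[ 385. -293.]
 [ 598. -335.]
 [ 622. -217.]
 [ 408. -175.]]
-0.21 [0.4392 0.6534] [-0.2045 -0.0844] bar 0.49935019880042913
-0.19 [0.4366 0.6502] [-0.2151 -0.0958] bar 0.49544071302869935
-0.17 [0.4334 0.647 ] [-0.227  -0.1061] bar 0.49192411613522163
hex support [(np.int64(0), np.float64(45.3)), (np.int64(5), np.float64(44.4)), (np.int64(10), np.float64(43.8)), (np.int64(15), np.float64(43.3)), (np.int64(20), np.float64(42.7)), (np.int64(25), np.float64(43.2)), (np.int64(30), np.float64(43.5)), (np.int64(35), np.float64(43.7)), (np.int64(40), np.float64(44.1)), (np.int64(45), np.float64(44.4)), (np.int64(50), np.float64(44.7)), (np.int64(55), np.float64(44.8))]
side ((504.4957580566406, -253.28759765625), (121.5088119506836, 215.316162109375), 79.02486419677734) 0.017684299431778176 [[ 387. -292.]
 [ 599. -333.]
 [ 622. -214.]
 [ 410. -173.]]
-0.21 [0.4391 0.6522] [-0.2032 -0.0856] bar 0.49587613865944485
-0.19 [0.4365 0.6486] [-0.2136 -0.0952] bar 0.4922886857995984
-0.17 [0.4337 0.6448] [-0.2254 -0.1044] bar 0.4889732394171903
hex support [(np.int64(0), np.float64(43.7)), (np.int64(5), np.float64(44.1)), (np.int64(10), np.float64(43.4)), (np.int64(15), np.float64(43.8)), (np.int64(20), np.float64(42.7)), (np.int64(25), np.float64(43.1)), (np.int64(30), np.float64(43.8)), (np.int64(35), np.float64(44.2)), (np.int64(40), np.float64(44.4)), (np.int64(45), np.float64(44.6)), (np.int64(50), np.float64(44.9)), (np.int64(55), np.float64(45.1))]
```

```bash
cat >> h.py <<'E'
YAW=-0.193; X=np.array([np.cos(YAW),np.sin(YAW),0]);Y=np.array([-X[1],X[0],0]);SEAT=np.array([.4547,-.2444,0])
def jig(x,y,z): return SEAT+x*X+y*Y+np.array([0,0,z])
def plan(targets,yd):
    "targets: TCP points; yd: direction (rad) of tool y in world; prints shift(cm)+turn for each"
    s=get_state(); T=R.from_rotvec(s['eef_rot'])
    y=np.array([np.cos(yd),np.sin(yd),0]);z=np.array([0,0,-1.]);x=np.cross(y,z)
    best=None
    for k in(1,-1):
        G=R.from_matrix(np.stack([k*x,k*y,z],1)); rv=(T.inv()*G).as_rotvec()
        if best is None or np.linalg.norm(rv)<np.linalg.norm(best): best=rv
    print('t',s['time'].__round__(2),'tcp',s['ee_pos'].round(4),'q7',s['joint_positions'].round(2),'gap',round(s['finger_gap'],4))
    for t in np.atleast_2d(targets): print('shift',(100*T.inv().apply(t-s['ee_pos'])).round(2),'turn',best.round(3),'world',np.round(t,4))
E
python3 - <<'E'
from h import *
plan([jig(0,-.045,.26)],YAW)
m=cams.camera_model('wrist'); s=get_state();T=R.from_rotvec(s['eef_rot'])
Rm=R.from_rotvec(np.array(m['rvec']).ravel()).as_matrix(); o=-np.array(m['tvec']).ravel()@Rm
print('cam in tool',T.inv().apply(o-s['ee_pos']),'axis',T.inv().apply(Rm[2]),'right',T.inv().apply(Rm[0]),m['fx'])
for n in('scene','side'):
    m=dict(np.load(f'pics/{n}0.png.npz')); d=m['d']
    v,u=np.mgrid[:480,:640]; W=world(m,u,v,d); q=W-SEAT; a=q@X;b=q@Y
    k=(d>0)&(abs(a)<.04)&(abs(abs(b)-.045)<.012)&(W[...,2]>.09)
    print(n,k.sum(),np.percentile(W[k][:,2],[5,50,95]),np.percentile(a[k],[5,50,95]))
E
```

```text
t 0.1 tcp [ 0.2606 -0.5949  0.2304] q7 [ 1.06  0.4   0.05  1.54 -0.02  1.21 -0.05] gap 0.0856
shift [ 29.28 -20.62  -2.93] turn [-0.002 -0.001 -0.965] world [ 0.4461 -0.2886  0.26  ]
cam in tool [ 0.07564581  0.00018331 -0.14208836] axis [-2.96005049e-01  7.70069626e-04  9.55186065e-01] right [ 5.38447900e-04  9.99999651e-01 -6.39337280e-04] 399.59296694818516
scene 187 [0.12516874 0.1303047  0.13311989] [-0.00248085  0.00296262  0.00528138]
side 219 [0.12323611 0.12642198 0.12857822] [-0.00405994 -0.00041131  0.00451066]
```

play_rows(motion="8.5 0 0 -3 0 0 0; 8.5 29.3 -20.6 -3 0 0 -0.965; 8.5 29.3 -20.6 -3 0 0 -0.965; 8.5 29.3 -20.6 -3 0 0 -0.965; 8.5 29.3 -20.6 -3 0 0 -0.965; 8.5 29.3 -20.6 -3 0 0 -0.965; 8.5 29.3 -20.6 -3 0 0 -0.965; 8.5 29.3 -20.6 -3 0 0 -0.965; 8.5 29.3 -20.6 -3 0 0 -0.965; 8.5 29.3 -20.6 -3 0 0 -0.965; 8.5 29.3 -20.6 -3 0 0 -0.965")

```text
time: 1.48
ee_pos: [0.4458, -0.2903, 0.2612]
eef_rot: [-2.427, -1.994, 0.001]
force: [0.3, -0.4, -1.2]
finger_gap: 0.085
gripper_force: 0.0
```

Run:
```python
from h import *
plan([jig(0,-.045,.26),jig(0,-.045,.107)],YAW)
p,d,m=grab('wrist','w1.png')
v,u=np.mgrid[:480,:640]; W=world(m,u,v,d); q=W-SEAT; a=q@X;b=q@Y
for sgn in(-1,1):
    k=(d>0)&(abs(a)<.04)&(abs(b*sgn-.045)<.012)&(W[...,2]>.09)&(W[...,2]<.16)
    print(k.sum(),np.percentile(W[k][:,2],[5,50,95]) if k.any() else 0,np.percentile(a[k],[5,50,95]) if k.any() else 0)
```

```text
t 1.48 tcp [ 0.4458 -0.2903  0.2612] q7 [ 0.74  0.17 -0.28  1.77  0.05  1.2   0.25] gap 0.085
shift [ 0.18 -0.01  0.12] turn [-0.     0.    -0.002] world [ 0.4461 -0.2886  0.26  ]
shift [ 0.18  0.   15.42] turn [-0.     0.    -0.002] world [ 0.4461 -0.2886  0.107 ]
441 [0.11869568 0.12172793 0.12315469] [-0.00349965  0.000879    0.0059914 ]
580 [0.11881557 0.12168631 0.12324669] [-0.00363667  0.00098556  0.00562182]
```

View pics/w1.png

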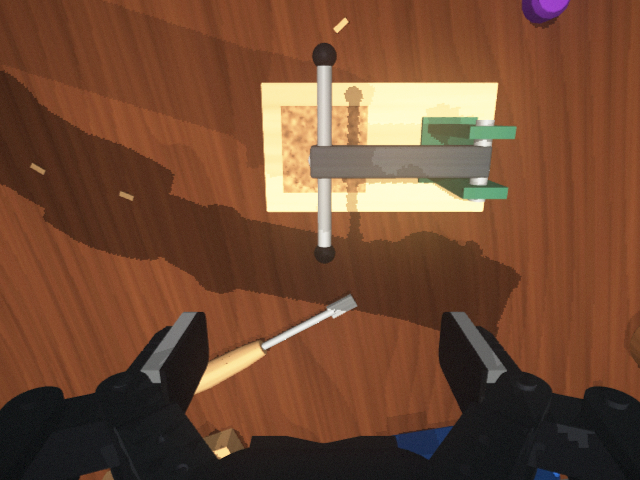

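Run:
```python
from h import *
m=dict(np.load('pics/w1.png.npz'))
c=[(281,106),(367,106),(367,192),(281,192)]
P=onplane(m,[a for a,b in c],[b for a,b in c],.018); print(P.round(4),'cork',P.mean(0).round(4))
c=[(262,83),(498,83),(484,212),(267,212)]
P=onplane(m,[a for a,b in c],[b for a,b in c],.018); print(P.round(4),'board ctr',P.mean(0).round(4),'-> seat',(P.mean(0)-.05*X).round(4))
```

```text
[[ 0.4247 -0.1993  0.018 ]
 [ 0.5017 -0.2145  0.018 ]
 [ 0.4889 -0.2927  0.018 ]
 [ 0.4069 -0.2765  0.018 ]] cork [ 0.4556 -0.2458  0.018 ]
[[ 0.4123 -0.1769  0.018 ]
 [ 0.6204 -0.218   0.018 ]
 [ 0.599  -0.3348  0.018 ]
 [ 0.3889 -0.2933  0.018 ]] board ctr [ 0.5052 -0.2557  0.018 ] -> seat [ 0.4561 -0.2461  0.018 ]
```

play_rows(motion="8.5 0.2 0 3 0 0 0; 8.5 0.2 0 8 0 0 0; 8.5 0.2 0 12 0 0 0; 8.5 0.2 0 15 0 0 0; 8.5 0.2 0 16.1 0 0 0; 6 0.2 0 16.1 0 0 0; 0 0.2 0 16.1 0 0 0; 0 0.2 0 16.1 0 0 0; 0 0.2 0 16.1 0 0 0; 0 0.2 0 16.1 0 0 0; 0 0.2 0 16.1 0 0 0; 0 0.2 0 16.1 0 0 0", newtons=30)

```text
time: 3.02
ee_pos: [0.4471, -0.2874, 0.1011]
eef_rot: [2.425, 1.997, -0.0]
force: [-2.8, 1.3, 5.8]
finger_gap: 0.0088
gripper_force: 29.5
```

play_rows(motion="0 0 0.06 -1.1 0 0 0; 0 0 0.22 -2.19 0 0 0; 0 0 0.49 -3.25 0 0 0; 0 0 0.87 -4.28 0 0 0; 0 0 1.35 -5.27 0 0 0; 0 0 1.92 -6.21 0 0 0; 0 0 2.59 -7.09 0 0 0; 0 0 3.34 -7.89 0 0 0; 0 0 4.16 -8.62 0 0 0; 0 0 5.06 -9.26 0 0 0; 0 0 6.01 -9.8 0 0 0; 0 0 7.01 -10.25 0 0 0")

```text
time: 4.53
ee_pos: [0.5127, -0.3003, 0.2061]
eef_rot: [-2.422, -1.992, 0.007]
force: [-12.8, 3.0, 12.9]
finger_gap: 0.0083
gripper_force: 30.8
```

play_rows(motion="0 0 1.04 -0.35 0 0 0; 0 0 2.12 -0.59 0 0 0; 0 0 3.21 -0.72 0 0 0; 0 0 4.31 -0.74 0 0 0; 0 0 5.4 -0.66 0 0 0; 0 0 5.95 -0.57 0 0 0; 0 0 5.95 -0.57 0 0 0; 0 0 5.95 -0.57 0 0 0")

```text
time: 5.52
ee_pos: [0.5765, -0.3128, 0.2106]
eef_rot: [2.42, 1.993, 0.005]
force: [0.6, -2.0, 5.1]
finger_gap: 0.0086
gripper_force: 31.4
```

```bash
sed -i 's/SEAT=np.array(.*)$/SEAT=np.array([.4553,-.2451,0])/' h.py
python3 - <<'E'
from h import *
s=get_state();q=s['ee_pos']-SEAT;print('jig x,y,z',q@X,q@Y,q[2],s['force'],'expected x',.11*(1-np.cos(1.75)))
plan([s['ee_pos']+[0,0,.06]],YAW)
grab('scene','s2.png')
E
```

```text
jig x,y,z 0.13194320155845243 -0.04315469717115526 0.21064143249756664 [ 0.63009902 -1.96341729  5.11716761] expected x 0.12960706612144413
t 5.53 tcp [ 0.5765 -0.3128  0.2106] q7 [ 0.64  0.43 -0.28  1.54  0.13  1.18  0.14] gap 0.0086
shift [-0.01  0.04 -6.  ] turn [0.007 0.001 0.   ] world [ 0.5765 -0.3128  0.2706]
```

View pics/s2.png

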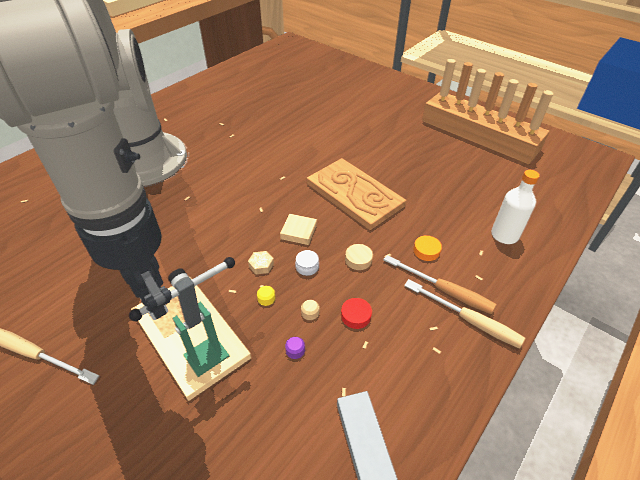

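play_rows(motion="3 0 0 0 0 0 0; 8.5 0 0 0 0 0 0; 8.5 0 0 0 0 0 0; 8.5 0 0 -3 0 0 0; 8.5 0 0 -6 0 0 0; 8.5 0 0 -6 0 0 0")

```text
time: 6.32
ee_pos: [0.5756, -0.3124, 0.2713]
eef_rot: [2.421, 1.994, 0.004]
force: [0.2, 0.9, 0.1]
finger_gap: 0.085
gripper_force: 0.0
```

Run:
```python
from h import *
plan([[.483,.062,.2]],np.radians(23.8))
```

```text
t 6.33 tcp [ 0.5756 -0.3124  0.2713] q7 [ 0.64  0.39 -0.29  1.47  0.11  1.29  0.15] gap 0.085
shift [ 34.98 -16.31   7.  ] turn [ 0.005  0.003 -0.608] world [0.483 0.062 0.2  ]
```

play_rows(motion="8.5 8 -3 0 0 0 0; 8.5 13 -6 0 0 0 -0.2; 8.5 19 -9 0 0 0 -0.4; 8.5 25 -12 2 0 0 -0.55; 8.5 30 -14 5 0 0 -0.608; 8.5 35 -16.3 7 0 0 -0.608; 8.5 35 -16.3 7 0 0 -0.608; 8.5 35 -16.3 7 0 0 -0.608; 8.5 35 -16.3 7 0 0 -0.608; 8.5 35 -16.3 7 0 0 -0.608")

```text
time: 7.58
ee_pos: [0.4818, 0.0611, 0.1987]
eef_rot: [1.72, 2.628, -0.0]
force: [0.1, 1.0, -0.1]
finger_gap: 0.0849
gripper_force: 0.0
```

```bash
cat >> h.py <<'E'
def obj(p,d,m,c,h,rad=.05,tol=.005):
    v,u=np.mgrid[:480,:640]; W=world(m,u,v,d)
    t=(np.hypot(W[...,0]-c[0],W[...,1]-c[1])<rad)&(d>0)&(abs(W[...,2]-h)<tol)
    l,lab,st,ce=cv2.connectedComponentsWithStats(t.astype(np.uint8)); i=1+np.argmax(st[1:,4])
    P=W[lab==i]; px=np.argwhere(lab==i)[:,::-1]
    # on exact plane
    Q=onplane(m,px[:,0],px[:,1],h)[:,:2]*1000
    rc=cv2.minAreaRect(Q.astype(np.float32)); (ex,ey),er=cv2.minEnclosingCircle(Q.astype(np.float32))
    print('n',len(P),'z',P[:,2].mean().round(4),'px',px.mean(0).round(),'mean',P[:,:2].mean(0).round(4),'rect',np.round(rc[0],1),np.round(rc[1],1),round(rc[2],1),'circ',round(ex,1),round(ey,1),round(er,1))
    return Q
E
python3 - <<'E'
from h import *
p,d,m=grab('wrist','w3.png')
obj(p,d,m,(.483,.062),.02); obj(p,d,m,(.487,-.058),.018,.035);obj(p,d,m,(.631,.08),.02)
plan([[.483,.062,.0]],np.radians(23.8))
E
```

```text
n 5842 z 0.0195 px [326. 211.] mean [0.4834 0.0631] rect [483.7  62.3] [63.7 63.1] 23.6 circ 483.8 62.4 43.8
n 1913 z 0.0175 px [277. 330.] mean [ 0.4873 -0.0568] rect [487.4 -57. ] [43.9 52.5] 18.1 circ 487.7 -56.9 26.2
n 3188 z 0.0195 px [492. 259.] mean [0.6301 0.0817] rect [630.   81.4] [55.6 56.3] 41.6 circ 630.0 81.6 28.9
t 7.62 tcp [0.4818 0.0613 0.1987] q7 [ 0.32  0.17 -0.59  1.95  0.11  1.06  0.1 ] gap 0.085
shift [ 0.03  0.13 19.87] turn [ 0.     0.001 -0.003] world [0.483 0.062 0.   ]
```

View pics/w3.png

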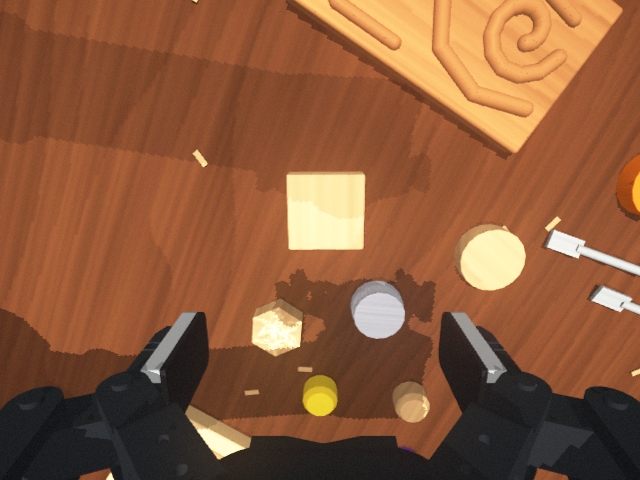

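play_rows(motion="8.5 0.1 0.2 4 0 0 0; 8.5 0.1 0.2 9 0 0 0; 8.5 0.1 0.2 14 0 0 0; 8.5 0.1 0.2 18 0 0 0; 8.5 0.1 0.2 19.8 0 0 0; 8.5 0.1 0.2 19.8 0 0 0; 5 0.1 0.2 19.8 0 0 0; 5 0.1 0.2 19.8 0 0 0; 5 0.1 0.2 19.8 0 0 0; 5 0.1 0.2 19.8 0 0 0", newtons=25)

```text
time: 8.88
ee_pos: [0.4844, 0.0646, 0.0022]
eef_rot: [1.715, 2.629, 0.003]
force: [-0.2, -0.3, 6.9]
finger_gap: 0.0635
gripper_force: 28.5
```

play_rows(motion="5 0 0 -3 0 0 0; 5 0 0 -8 0 0 0; 5 0 0 -13 0 0 0; 5 0 0 -17 0 0 0; 5 0 0 -17 0 0 0; 5 0 0 -17 0 0 0")

```text
time: 9.62
ee_pos: [0.482, 0.0641, 0.1701]
eef_rot: [-1.716, -2.631, 0.002]
force: [-0.1, 0.2, -1.0]
finger_gap: 0.0632
gripper_force: 28.1
```

Run:
```python
from h import *
p,d,m=grab('wrist')
Q=obj(p,d,m,get_state()['ee_pos'][:2],get_state()['ee_pos'][2]+.018,.05,.006); print(get_state()['ee_pos'])
plan([jig(0,.0015,.173),jig(0,.0015,.0212)],YAW)
```

```text
n 30290 z 0.1874 px [323. 334.] mean [0.4815 0.0656] rect [482.2  63.6] [94.2 64.9] 23.9 circ 480.8 66.8 47.1
[0.48158807 0.06403184 0.16945732]
t 9.68 tcp [0.4816 0.064  0.1695] q7 [ 0.32  0.21 -0.61  1.98  0.14  1.    0.06] gap 0.0632
shift [-27.11 -14.79  -0.33] turn [-0.002  0.     0.608] world [ 0.4556 -0.2436  0.173 ]
shift [-27.11 -14.75  14.85] turn [-0.002  0.     0.608] world [ 0.4556 -0.2436  0.0212]
```

play_rows(motion="5 -5 -2.7 -0.3 0 0 0.1; 5 -10 -5.4 -0.3 0 0 0.25; 5 -15 -8.2 -0.3 0 0 0.4; 5 -20 -10.9 -0.3 0 0 0.55; 5 -24 -13.1 -0.3 0 0 0.608; 5 -27.1 -14.8 -0.3 0 0 0.608; 5 -27.1 -14.8 -0.3 0 0 0.608; 5 -27.1 -14.8 -0.3 0 0 0.608; 5 -27.1 -14.8 -0.3 0 0 0.608; 5 -27.1 -14.8 -0.3 0 0 0.608")

```text
time: 10.92
ee_pos: [0.4567, -0.2421, 0.1734]
eef_rot: [-2.423, -2.0, 0.0]
force: [-0.3, 0.5, -0.3]
finger_gap: 0.0632
gripper_force: 28.1
```

Run:
```python
from h import *
plan([jig(0,.0015,.05),jig(0,.0015,.0212)],YAW)
p,d,m=grab('scene','s4.png')
v,u=np.mgrid[:480,:640]; W=world(m,u,v,d); q=W-SEAT; a=q@X;b=q@Y
k=(d>0)&(abs(b-.045)<.012)&(W[...,2]>.19)&(abs(a-.13)<.06)
print(k.sum(),np.percentile(W[k][:,2],[5,50,95]),np.percentile(a[k],[5,50,95]))
```

```text
t 10.93 tcp [ 0.4567 -0.2421  0.1734] q7 [ 0.68  0.23 -0.32  1.91  0.08  1.01  0.13] gap 0.0632
shift [-0.17 -0.08 12.34] turn [-0.    -0.     0.002] world [ 0.4556 -0.2436  0.05  ]
shift [-0.17 -0.08 15.22] turn [-0.    -0.     0.002] world [ 0.4556 -0.2436  0.0212]
130 [0.22603324 0.23093165 0.23306437] [0.12831928 0.13378852 0.13611198]
```

play_rows(motion="5 -0.2 -0.1 4 0 0 0; 5 -0.2 -0.1 8 0 0 0; 5 -0.2 -0.1 12 0 0 0; 5 -0.2 -0.1 14 0 0 0; 5 -0.2 -0.1 14.7 0 0 0; 5 -0.2 -0.1 15.1 0 0 0; 5 -0.2 -0.1 15.1 0 0 0; 5 -0.2 -0.1 15.1 0 0 0")

```text
time: 11.98
ee_pos: [0.4558, -0.2453, 0.0234]
eef_rot: [2.424, 1.996, 0.001]
force: [0.4, 0.7, -1.2]
finger_gap: 0.0634
gripper_force: 28.1
```

Run:
```python
from h import *
s=get_state(); q=s['ee_pos']-SEAT; print('jig',q@X,q@Y,q[2],s['force'])
```

```text
jig 0.0005275933741647591 -0.00014858166783642733 0.023352049308764028 [ 0.37239081  0.65253716 -1.21572436]
```

play_rows(motion="5 0.15 0 0.15 0 0 0; 5 0.15 0 0.25 0 0 0; 5 0.15 0 0.25 0 0 0; 7 0.15 0 0.2 0 0 0; 8.5 0.15 0 0.1 0 0 0; 8.5 0.15 0 0 0 0 0; 8.5 0.15 0 -2 0 0 0; 8.5 0.15 0 -7 0 0 0; 8.5 0.15 0 -12 0 0 0; 8.5 0.15 0 -16 0 0 0; 8.5 0.15 0 -18 0 0 0; 8.5 0.15 0 -18 0 0 0")

```text
time: 13.48
ee_pos: [0.4565, -0.244, 0.2041]
eef_rot: [2.422, 1.995, 0.002]
force: [-0.0, -0.7, -0.3]
finger_gap: 0.0852
gripper_force: 0.0
```

Run:
```python
from h import *
p,d,m=grab('wrist','w5.png')
Q=obj(p,d,m,SEAT,.038,.06,.005)/1000-SEAT[:2]
print('jig offs',(Q.max(0)+Q.min(0))/2, [(np.percentile(Q@a[:2],[.5,99.5])).mean() for a in(X,Y)])
print('disc');obj(p,d,m,(.63,.0815),.02)
plan([[.630,.0815,.2]],YAW); plan([[.630,.0815,.2]],np.radians(30))
```

```text
n 6292 z 0.0375 px [321. 217.] mean [ 0.4559 -0.2443] rect [ 455.7 -245.2] [63.6 63.5] 78.9 circ 455.4 -245.2 43.8
jig offs [ 0.00041885 -0.0001096 ] [np.float64(0.0004476907520745057), np.float64(1.4754296530496841e-05)]
discTraceback (most recent call last):
  File "<stdin>", line 5, in <module>
  File "h.py", line 36, in obj
    l,lab,st,ce=cv2.connectedComponentsWithStats(t.astype(np.uint8)); i=1+np.argmax(st[1:,4])
                                                                          ~~~~~~~~~^^^^^^^^^^
    return _wrapfunc(a, 'argmax', axis=axis, out=out, **kwds)
    return bound(*args, **kwds)
ValueError: attempt to get argmax of an empty sequence
```

View pics/w5.png

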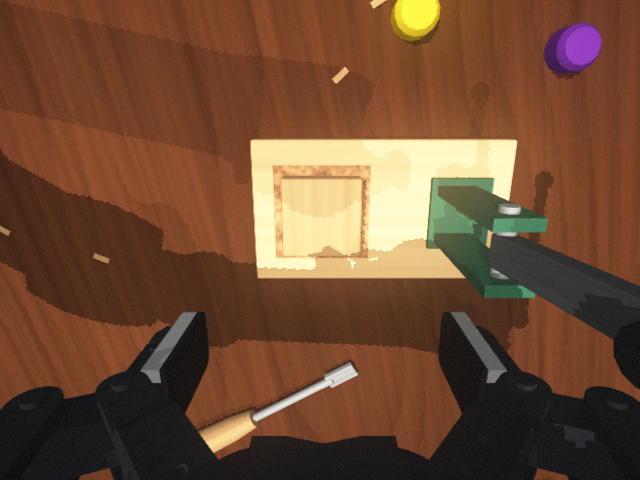

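Run:
```python
from h import *
m=dict(np.load('pics/w5.png.npz'))
for u,v in[(274,215),(370,215),(322,166),(251,140),(517,140),(257,278)]:
    q=onplane(m,u,v,.018)-SEAT; print(u,v,(q@X).round(4),(q@Y).round(4))
plan([[.630,.0815,.2]],np.radians(-50))
```

```text
274 215 -0.0395 -0.0022
370 215 0.0414 -0.0023
322 166 0.0009 0.0386
251 140 -0.0556 0.0591
517 140 0.1567 0.0592
257 278 -0.0566 -0.0594
t 13.53 tcp [ 0.4554 -0.2436  0.2026] q7 [ 0.7   0.2  -0.33  1.88  0.07  1.07  0.15] gap 0.0849
shift [35.26 10.9   0.25] turn [0.001 0.    0.68 ] world [0.63   0.0815 0.2   ]
```

play_rows(motion="8.5 6 0 0 0 0 0.05; 8.5 12 2 0 0 0 0.2; 8.5 18 4.5 0 0 0 0.35; 8.5 24 7 0 0 0 0.5; 8.5 30 9.5 0 0 0 0.65; 8.5 35.3 10.9 0.2 0 0 0.68; 8.5 35.3 10.9 0.2 0 0 0.68; 8.5 35.3 10.9 0.2 0 0 0.68; 8.5 35.3 10.9 0.2 0 0 0.68; 8.5 35.3 10.9 0.2 0 0 0.68")

```text
time: 14.78
ee_pos: [0.6298, 0.0799, 0.2004]
eef_rot: [2.953, 1.07, -0.001]
force: [-0.3, 0.2, 0.5]
finger_gap: 0.085
gripper_force: 0.0
```

Run:
```python
from h import *
p,d,m=grab('wrist','w6.png')
obj(p,d,m,(.63,.0815),.02)
plan([[.630,.0815,.0]],np.radians(-50))
```

```text
n 3442 z 0.0195 px [323. 209.] mean [0.6322 0.0812] rect [631.8  81. ] [54.8 54.6] 39.8 circ 632.1 80.9 27.9
t 14.82 tcp [0.6299 0.0803 0.2006] q7 [ 0.12  0.42 -0.42  1.6   0.18  1.16 -1.22] gap 0.0852
shift [ 0.09 -0.1  20.06] turn [ 0.001  0.    -0.003] world [0.63   0.0815 0.    ]
```

View pics/w6.png

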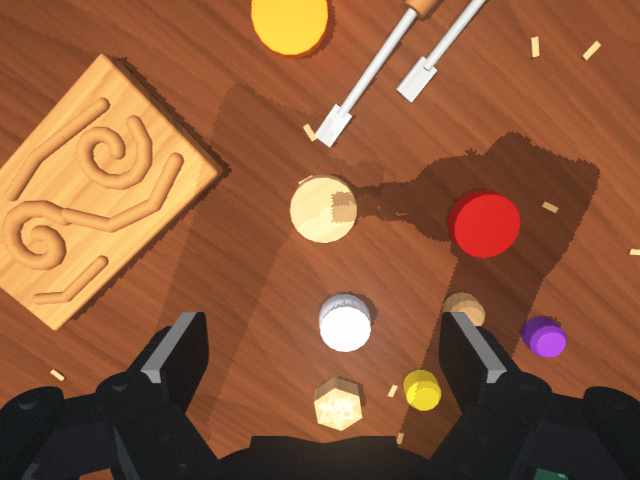

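play_rows(motion="8.5 0.15 0 4 0 0 0; 8.5 0.15 0 9 0 0 0; 8.5 0.15 0 14 0 0 0; 8.5 0.15 0 18 0 0 0; 8.5 0.15 0 20 0 0 0; 8.5 0.15 0 20 0 0 0; 4.5 0.15 0 20 0 0 0; 4.5 0.15 0 20 0 0 0; 4.5 0.15 0 20 0 0 0; 4.5 0.15 0 20 0 0 0; 4.5 0.15 0 20 0 0 0", newtons=25)

```text
time: 16.2
ee_pos: [0.633, 0.0833, 0.0027]
eef_rot: [2.951, 1.074, 0.006]
force: [-0.9, -0.4, 6.4]
finger_gap: 0.0546
gripper_force: 27.0
```

Run:
```python
from h import *
print(get_state()['ee_pos'])
plan([jig(0,.0,.2),jig(0,.0,.0412)],YAW)
```

```text
[0.6329551  0.0832531  0.00268115]
t 16.2 tcp [0.633  0.0833 0.0027] q7 [ 0.06  0.64 -0.36  1.74  0.3   0.81 -1.31] gap 0.0546
shift [-34.65  13.79 -19.81] turn [ 0.003 -0.002 -0.68 ] world [ 0.4553 -0.2451  0.2   ]
shift [-34.7   13.76  -3.93] turn [ 0.003 -0.002 -0.68 ] world [ 0.4553 -0.2451  0.0412]
```

play_rows(motion="4.5 0 0 -3 0 0 0; 4.5 0 0 -8 0 0 0; 4.5 0 0 -13 0 0 0; 4.5 -3 1.2 -17.5 0 0 -0.05; 4.5 -8 3.2 -19.8 0 0 -0.2; 4.5 -13 5.2 -19.8 0 0 -0.35; 4.5 -18 7.2 -19.8 0 0 -0.5; 4.5 -24 9.5 -19.8 0 0 -0.65; 4.5 -30 12 -19.8 0 0 -0.68; 4.5 -34.5 13.8 -19.8 0 0 -0.68; 4.5 -34.5 13.8 -19.8 0 0 -0.68; 4.5 -34.5 13.8 -19.8 0 0 -0.68")

```text
time: 17.7
ee_pos: [0.4559, -0.2439, 0.1989]
eef_rot: [2.425, 1.997, 0.001]
force: [0.4, 0.3, -0.3]
finger_gap: 0.0542
gripper_force: 26.8
```

Run:
```python
from h import *
plan([jig(0.0004,.0025,.06),jig(0.0004,.0025,.0412)],YAW)
```

```text
t 17.7 tcp [ 0.4559 -0.2439  0.1989] q7 [ 0.76  0.21 -0.4   1.88  0.09  1.07  0.13] gap 0.0542
shift [ 0.12 -0.   13.89] turn [ 0.001 -0.     0.   ] world [ 0.4562 -0.2427  0.06  ]
shift [ 0.12 -0.   15.77] turn [ 0.001 -0.     0.   ] world [ 0.4562 -0.2427  0.0412]
```

play_rows(motion="4.5 0.2 0 4 0 0 0; 4.5 0.2 0 9 0 0 0; 4.5 0.2 0 12.5 0 0 0; 4.5 0.2 0 14.5 0 0 0; 4.5 0.2 0 15.4 0 0 0; 4.5 0.2 0 15.7 0 0 0; 4.5 0.2 0 15.7 0 0 0; 4.5 0.2 0 15.7 0 0 0")

```text
time: 18.7
ee_pos: [0.4567, -0.2428, 0.0424]
eef_rot: [2.424, 1.996, 0.001]
force: [-0.1, 0.4, -0.1]
finger_gap: 0.0546
gripper_force: 26.8
```

Run:
```python
from h import *
s=get_state(); q=s['ee_pos']-SEAT; print('jig',q@X,q@Y,q[2],s['force'])
```

```text
jig 0.0009113150678167522 0.0025536054527392042 0.042394004458336354 [-0.10723645  0.43227375 -0.08041735]
```

play_rows(motion="4.5 0 0 0.15 0 0 0; 4.5 0 0 0.15 0 0 0; 6.5 0 0 0.15 0 0 0; 8.5 0 0 0.1 0 0 0; 8.5 0 0 0 0 0 0; 8.5 0 0 -2 0 0 0; 8.5 0 0 -7 0 0 0; 8.5 0 0 -12 0 0 0; 8.5 0 0 -16 0 0 0; 8.5 0 0 -16 0 0 0")

```text
time: 19.95
ee_pos: [0.4582, -0.2434, 0.205]
eef_rot: [2.42, 1.992, 0.004]
force: [0.0, 0.3, -0.9]
finger_gap: 0.0848
gripper_force: 0.0
```

Run:
```python
from h import *
p,d,m=grab('wrist','w7.png')
Q=obj(p,d,m,SEAT,.058,.06,.005)/1000-SEAT[:2]
print('jig offs', [(np.percentile(Q@a[:2],[.5,99.5])).mean() for a in(X,Y)])
obj(p,d,m,SEAT,.038,.06,.003)
plan([[.487,-.057,.2]],np.radians(18.1))
```

```text
n 4149 z 0.0575 px [319. 224.] mean [ 0.4565 -0.2447] rect [ 456.3 -245. ] [54.8 55.4] 16.3 circ 456.4 -245.0 28.0
jig offs [np.float64(0.0011505686015466764), np.float64(5.18873600749252e-06)]
n 1943 z 0.0374 px [317. 206.] mean [ 0.4561 -0.2354] rect [ 455.8 -245. ] [63.1 63.5] 78.9 circ 455.6 -245.5 43.7
t 20.0 tcp [ 0.4567 -0.2428  0.2028] q7 [ 0.77  0.2  -0.41  1.88  0.09  1.08  0.13] gap 0.085
shift [18.82 -0.59  0.25] turn [ 0.002  0.002 -0.509] world [ 0.487 -0.057  0.2  ]
```

Disc is centred within 1 mm, and the plinth hasn't moved. Next is the hexagon.

play_rows(motion="8.5 4 0 0 0 0 -0.1; 8.5 9 -0.3 0 0 0 -0.25; 8.5 14 -0.5 0.2 0 0 -0.4; 8.5 18.8 -0.6 0.2 0 0 -0.509; 8.5 18.8 -0.6 0.2 0 0 -0.509; 8.5 18.8 -0.6 0.2 0 0 -0.509; 8.5 18.8 -0.6 0.2 0 0 -0.509; 8.5 18.8 -0.6 0.2 0 0 -0.509")

```text
time: 21.0
ee_pos: [0.4858, -0.058, 0.1992]
eef_rot: [-1.847, -2.541, 0.001]
force: [0.5, -0.9, 0.4]
finger_gap: 0.0849
gripper_force: 0.0
```

Run:
```python
from h import *
p,d,m=grab('wrist','w8.png')
Q=obj(p,d,m,(.487,-.057),.018,.035)
c=Q.mean(0); th=np.arange(0,60,3)
print([(int(t),round(float(np.ptp(Q@[np.cos(np.radians(t)),np.sin(np.radians(t))])),1)) for t in th])
plan([[.4875,-.057,.0]],np.radians(18.1))
cv2.imwrite('pics/c8.png',p[:,:,::-1])
```

```text
n 2405 z 0.0176 px [325. 212.] mean [ 0.4874 -0.0576] rect [487.4 -57.7] [43.6 50.9] 17.3 circ 487.7 -57.6 25.5
[(0, 49.1), (3, 48.5), (6, 47.7), (9, 46.7), (12, 45.6), (15, 44.4), (18, 43.8), (21, 44.7), (24, 45.6), (27, 46.5), (30, 47.4), (33, 48.2), (36, 48.8), (39, 49.3), (42, 49.7), (45, 49.9), (48, 50.0), (51, 50.0), (54, 49.8), (57, 49.5)]
t 21.05 tcp [ 0.4859 -0.0578  0.1993] q7 [ 0.58  0.17 -0.61  1.94  0.11  1.06  0.24] gap 0.0848
shift [ 0.03  0.18 19.93] turn [-0.     0.    -0.002] world [ 0.4875 -0.057   0.    ]
```

View pics/w8.png

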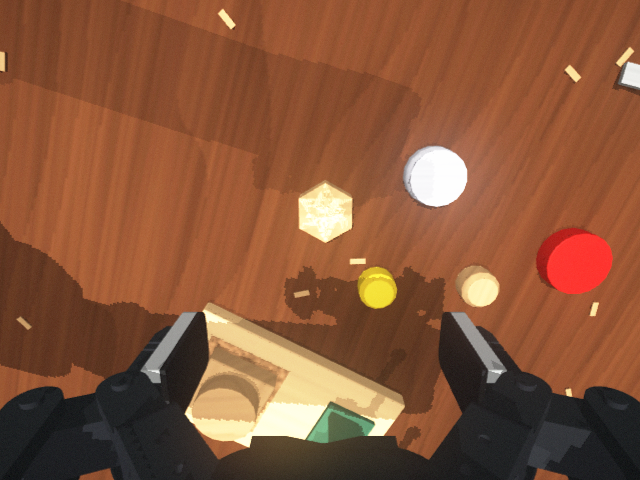

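play_rows(motion="8.5 -0.2 0.1 4 0 0 0; 8.5 -0.2 0.1 9 0 0 0; 8.5 -0.2 0.1 14 0 0 0; 8.5 -0.2 0.1 18 0 0 0; 8.5 -0.2 0.1 19.9 0 0 0; 8.5 -0.2 0.1 19.9 0 0 0; 3 -0.2 0.1 19.9 0 0 0; 3 -0.2 0.1 19.9 0 0 0; 3 -0.2 0.1 19.9 0 0 0; 3 -0.2 0.1 19.9 0 0 0; 3 -0.2 0.1 19.9 0 0 0; 3 -0.2 0.1 19.9 0 0 0", newtons=25)

```text
time: 22.55
ee_pos: [0.4888, -0.0587, 0.0017]
eef_rot: [1.843, 2.541, 0.001]
force: [-0.6, -0.2, 7.3]
finger_gap: 0.0433
gripper_force: 26.6
```

Run:
```python
from h import *
s=get_state();print(s['ee_pos'])
T=R.from_rotvec(s['eef_rot']); print('obj in tool mm',1000*T.inv().apply(np.array([.4875,-.0577,0])-s['ee_pos']))
plan([jig(0.001,.0,.2)],YAW)
```

```text
[ 0.48878721 -0.05868238  0.00165039]
obj in tool mm [ 1.33600234 -0.9213599   1.64680156]
t 22.55 tcp [ 0.4888 -0.0587  0.0017] q7 [ 0.45  0.47 -0.51  2.09  0.37  0.66  0.01] gap 0.0433
shift [-16.76  -8.85 -19.83] turn [0.002 0.001 0.509] world [ 0.4563 -0.2453  0.2   ]
```

play_rows(motion="3 0 0 -3 0 0 0; 3 0 0 -8 0 0 0; 3 0 0 -13 0 0 0; 3 0 0 -17.5 0 0 0; 3 -3 -1.5 -19.8 0 0 0.1; 3 -7.5 -4 -19.8 0 0 0.25; 3 -12.5 -6.5 -19.8 0 0 0.4; 3 -16.9 -8.9 -19.8 0 0 0.509; 3 -16.9 -8.9 -19.8 0 0 0.509; 3 -16.9 -8.9 -19.8 0 0 0.509; 3 -16.9 -8.9 -19.8 0 0 0.509")

```text
time: 23.92
ee_pos: [0.4561, -0.2449, 0.1986]
eef_rot: [-2.422, -2.001, -0.001]
force: [1.2, 0.6, -0.1]
finger_gap: 0.0433
gripper_force: 25.7
```

Run:
```python
from h import *
plan([jig(0.001,-.0013,.0612)],YAW)
```

```text
t 23.93 tcp [ 0.4561 -0.2449  0.1986] q7 [ 0.79  0.21 -0.43  1.88  0.1   1.07  0.13] gap 0.0433
shift [-0.17  0.02 13.74] turn [ 0.    -0.     0.003] world [ 0.456  -0.2466  0.0612]
```

play_rows(motion="3 -0.1 0 4 0 0 0; 3 -0.1 0 8 0 0 0; 3 -0.1 0 11 0 0 0; 3 -0.1 0 13 0 0 0; 3 -0.1 0 13.6 0 0 0; 3 -0.1 0 13.6 0 0 0; 3 -0.1 0 13.6 0 0 0")

```text
time: 24.8
ee_pos: [0.4564, -0.2478, 0.0636]
eef_rot: [2.423, 1.997, 0.001]
force: [-0.1, 0.1, -0.9]
finger_gap: 0.0436
gripper_force: 25.8
```

Run:
```python
from h import *
s=get_state(); q=s['ee_pos']-SEAT; print('jig',q@X,q@Y,q[2],s['force'])
```

```text
jig 0.001585456927740721 -0.002429611018791291 0.06355790041621687 [-0.12129427  0.13494685 -0.8898669 ]
```

play_rows(motion="3 0.1 0 0.2 0 0 0; 3 0.1 0 0.35 0 0 0; 3 0.1 0 0.35 0 0 0; 5 0.1 0 0.3 0 0 0; 7 0.1 0 0.3 0 0 0; 7 0.1 0 0.2 0 0 0; 7 0.1 0 -2 0 0 0; 7 0.1 0 -7 0 0 0; 7 0.1 0 -12 0 0 0; 7 0.1 0 -14 0 0 0; 7 0.1 0 -14 0 0 0")

```text
time: 26.18
ee_pos: [0.4567, -0.2472, 0.2041]
eef_rot: [2.422, 1.995, 0.002]
force: [-0.4, -0.2, -0.7]
finger_gap: 0.0702
gripper_force: 0.0
```

Run:
```python
from h import *
p,d,m=grab('wrist','w9.png')
Q=obj(p,d,m,SEAT,.076,.06,.005)/1000-SEAT[:2]
print('jig offs', [(np.percentile(Q@a[:2],[.5,99.5])).mean() for a in(X,Y)])
obj(p,d,m,SEAT,.058,.04,.003)
obj(p,d,m,SEAT,.038,.06,.003)
plan([[.637,-.0825,.2]],np.radians(-20))
```

```text
n 3337 z 0.0755 px [322. 227.] mean [ 0.4567 -0.2454] rect [ 456.8 -245.3] [50.7 43.8] 79.2 circ 456.6 -245.3 25.4
jig offs [np.float64(0.0014915402312750212), np.float64(-0.00018233183803312986)]
n 854 z 0.0575 px [320. 203.] mean [ 0.4578 -0.232 ] rect [ 457.4 -238.6] [41.3 55. ] 79.8 circ 456.4 -245.1 27.6
n 1889 z 0.0374 px [318. 201.] mean [ 0.4562 -0.2348] rect [ 455.7 -245. ] [63.2 63.5] 78.9 circ 455.5 -245.4 43.9
t 26.23 tcp [ 0.4556 -0.2468  0.2025] q7 [ 0.8   0.21 -0.44  1.87  0.1   1.08  0.13] gap 0.07
shift [19.6  14.65  0.25] turn [0.001 0.    0.156] world [ 0.637  -0.0825  0.2   ]
```

View pics/w9.png

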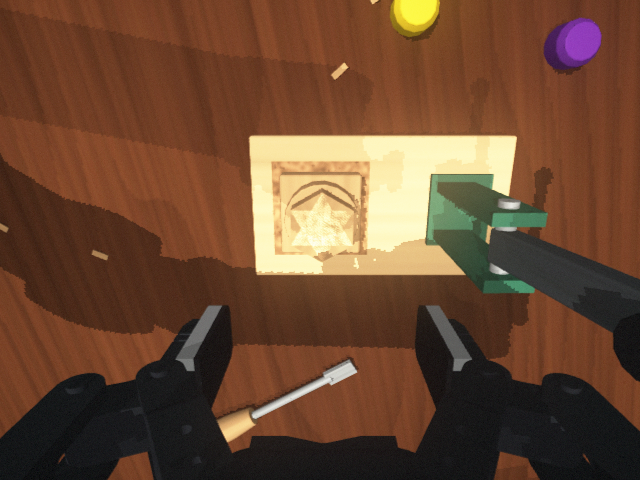

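play_rows(motion="6 5 0 0 0 0 0; 6 10.5 0 0 0 0 0; 6 15 2 0 0 0 0; 6 18 6 0 0 0 0.08; 6 19.6 11 0.2 0 0 0.156; 6 19.6 14.6 0.2 0 0 0.156; 6 19.6 14.6 0.2 0 0 0.156; 6 19.6 14.6 0.2 0 0 0.156; 6 19.6 14.6 0.2 0 0 0.156; 6 19.6 14.6 0.2 0 0 0.156")

```text
time: 27.48
ee_pos: [0.6358, -0.0824, 0.2007]
eef_rot: [2.573, 1.802, -0.001]
force: [0.3, 0.1, -0.1]
finger_gap: 0.0602
gripper_force: 0.0
```

Run:
```python
from h import *
p,d,m=grab('wrist','w10.png')
obj(p,d,m,(.637,-.0825),.024,.03,.004)
plan([[.637,-.0825,.0]],np.radians(-20))
```

```text
n 1027 z 0.0231 px [326. 211.] mean [ 0.639  -0.0812] rect [638.7 -80.8] [29.2 30.3] 70.0 circ 639.0 -80.9 15.6
t 27.52 tcp [ 0.636  -0.0824  0.2008] q7 [ 0.44  0.44 -0.51  1.58  0.23  1.18 -0.47] gap 0.0602
shift [ 0.04  0.09 20.08] turn [0. 0. 0.] world [ 0.637  -0.0825  0.    ]
```

View pics/w10.png

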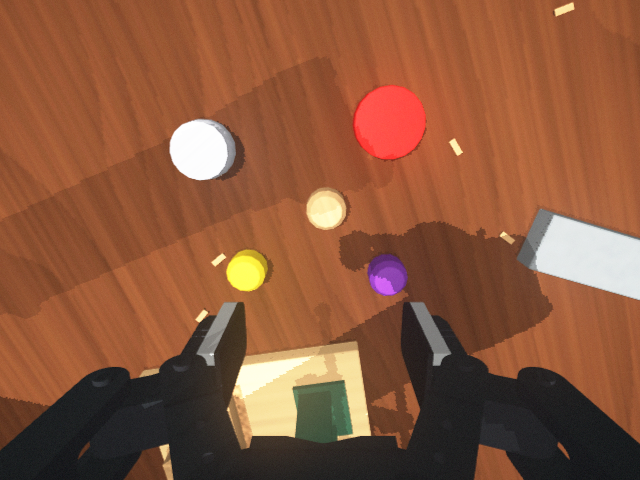

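play_rows(motion="6 0 0.15 4 0 0 0; 6 0 0.15 9 0 0 0; 6 0 0.15 14 0 0 0; 6 0 0.15 18 0 0 0; 6 0 0.15 20 0 0 0; 6 0 0.15 20 0 0 0; 2 0 0.15 20 0 0 0; 2 0 0.15 20 0 0 0; 2 0 0.15 20 0 0 0; 2 0 0.15 20 0 0 0; 2 0 0.15 20 0 0 0; 2 0 0.15 20 0 0 0", newtons=25)

```text
time: 29.02
ee_pos: [0.6398, -0.0829, 0.0028]
eef_rot: [2.571, 1.8, 0.005]
force: [-0.0, 0.7, 7.2]
finger_gap: 0.0325
gripper_force: 25.2
```

Run:
```python
from h import *
s=get_state();print(s['ee_pos'])
T=R.from_rotvec(s['eef_rot']); print('obj in tool mm',1000*T.inv().apply(np.array([.6383,-.0813,0])-s['ee_pos']))
plan([jig(0.001,.0,.21)],YAW)
```

```text
[ 0.63977605 -0.08294193  0.00279534]
obj in tool mm [ 1.03598233 -1.95964142  2.78839292]
t 29.02 tcp [ 0.6398 -0.0829  0.0028] q7 [ 0.38  0.66 -0.44  1.72  0.36  0.83 -0.57] gap 0.0325
shift [-21.52 -11.61 -20.78] turn [ 0.004 -0.    -0.156] world [ 0.4563 -0.2453  0.21  ]
```

play_rows(motion="2 0 0 -3 0 0 0; 2 0 0 -8 0 0 0; 2 0 0 -13 0 0 0; 2 0 0 -18 0 0 0; 2 0 -3 -20.8 0 0 0; 2 0 -8 -20.8 0 0 0; 2 -4 -11 -20.8 0 0 -0.05; 2 -9 -11.6 -20.8 0 0 -0.1; 2 -14 -11.6 -20.8 0 0 -0.156; 2 -19 -11.6 -20.8 0 0 -0.156; 2 -21.6 -11.6 -20.8 0 0 -0.156; 2 -21.6 -11.6 -20.8 0 0 -0.156")

```text
time: 30.52
ee_pos: [0.4538, -0.2484, 0.2087]
eef_rot: [2.429, 1.991, -0.001]
force: [-0.3, 0.9, -0.4]
finger_gap: 0.0326
gripper_force: 25.1
```

Run:
```python
from h import *
plan([jig(0.0013,-.001,.0812)],YAW)
```

```text
t 30.52 tcp [ 0.4538 -0.2484  0.2087] q7 [ 0.82  0.2  -0.46  1.87  0.1   1.09  0.12] gap 0.0326
shift [ 0.27  0.21 12.75] turn [ 0.     0.001 -0.005] world [ 0.4564 -0.2463  0.0812]
```

play_rows(motion="2 0.25 0.2 4 0 0 0; 2 0.25 0.2 8 0 0 0; 2 0.25 0.2 10.5 0 0 0; 2 0.25 0.2 12 0 0 0; 2 0.25 0.2 12.6 0 0 0; 2 0.25 0.2 12.6 0 0 0; 2 0.25 0.2 12.6 0 0 0")

```text
time: 31.4
ee_pos: [0.4583, -0.2444, 0.0835]
eef_rot: [2.424, 1.996, 0.001]
force: [-1.0, -0.4, -0.3]
finger_gap: 0.0326
gripper_force: 25.1
```

Run:
```python
from h import *
s=get_state(); q=s['ee_pos']-SEAT; print('jig',q@X,q@Y,q[2],s['force'])
```

```text
jig 0.0028473305698830035 0.0012791806311695554 0.08349286714547982 [-1.03267487 -0.41157039 -0.28014568]
```

play_rows(motion="2 -0.2 -0.15 0 0 0 0; 2 -0.2 -0.15 0.2 0 0 0; 2 -0.2 -0.15 0.4 0 0 0; 2 -0.2 -0.15 0.4 0 0 0; 2 -0.2 -0.15 0.4 0 0 0")

```text
time: 32.02
ee_pos: [0.4557, -0.246, 0.0788]
eef_rot: [2.425, 1.997, -0.0]
force: [-1.1, -0.7, 4.0]
finger_gap: 0.033
gripper_force: 25.5
```

Run:
```python
from h import *
s=get_state(); q=s['ee_pos']-SEAT; print('jig',q@X,q@Y,q[2],s['force'])
```

```text
jig 0.0005474002352993352 -0.0008006108422901786 0.07878161425872324 [-1.09381957 -0.71350848  3.96407487]
```

play_rows(motion="2.8 0 0 -0.1 0 0 0; 5 0 0 -0.1 0 0 0; 6 0 0 -0.2 0 0 0; 6 0 0 -0.3 0 0 0; 6 0 0 -3 0 0 0; 6 0 0 -8 0 0 0; 6 0 0 -13 0 0 0; 6 0 0 -16 0 0 0; 6 0 0 -16 0 0 0; 6 0 0 -16 0 0 0")

```text
time: 33.28
ee_pos: [0.4549, -0.2455, 0.2375]
eef_rot: [-2.424, -1.996, 0.001]
force: [-0.3, -0.2, -0.3]
finger_gap: 0.0598
gripper_force: 0.0
```

Run:
```python
from h import *
p,d,m=grab('wrist','w11.png')
for h in(.1,.076,.058,.038): obj(p,d,m,SEAT,h,.05,.003)
p,d,m=grab('scene','s11.png')
v,u=np.mgrid[:480,:640]; W=world(m,u,v,d); q=W-SEAT; a=q@X;b=q@Y
for s in(-1,1):
    k=(d>0)&(abs(s*b-.045)<.012)&(W[...,2]>.19)&(abs(a-.13)<.05)
    print(s,k.sum(),np.percentile(W[k][:,2],[5,50,95]),np.percentile(a[k],[5,50,95]))
plan([jig(.131,-.045,.29)],YAW)
```

```text
n 1190 z 0.0993 px [325. 224.] mean [ 0.4562 -0.2445] rect [ 456.1 -244.1] [28.7 29.3] 15.6 circ 456.2 -244.3 14.9
n 990 z 0.0756 px [327. 212.] mean [ 0.4588 -0.2414] rect [ 456.5 -245.7] [50.6 43.5] 80.2 circ 456.7 -245.8 25.3
n 714 z 0.0575 px [323. 197.] mean [ 0.4576 -0.2324] rect [ 457.6 -238.5] [41.3 54.6] 80.0 circ 456.4 -245.3 27.7
n 1637 z 0.0374 px [322. 197.] mean [ 0.4557 -0.236 ] rect [ 455.7 -245.3] [63.1 63.5] 79.0 circ 456.0 -245.7 43.9
-1 157 [0.22557619 0.23071142 0.23300396] [0.12913062 0.13373891 0.13622143]
1 129 [0.22581744 0.23093314 0.23299376] [0.12905501 0.13368369 0.13637219]
t 33.38 tcp [ 0.4547 -0.2454  0.2369] q7 [ 0.83  0.18 -0.47  1.83  0.09  1.16  0.14] gap 0.0602
shift [-4.46 13.14 -5.35] turn [-0.003 -0.001  0.   ] world [ 0.5752 -0.3144  0.29  ]
```

View pics/s11.png

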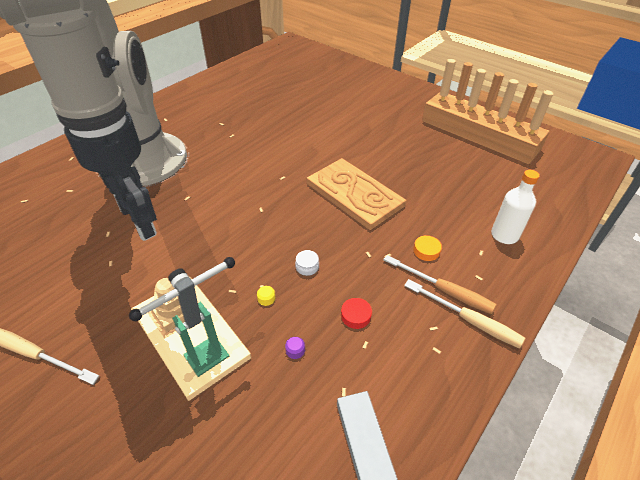

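play_rows(motion="6 0 0 -3 0 0 0; 6 0 0 -5.3 0 0 0; 6 -2 4 -5.3 0 0 0; 6 -4.4 9 -5.3 0 0 0; 6 -4.4 13.1 -5.3 0 0 0; 6 -4.4 13.1 -5.3 0 0 0; 6 -4.4 13.1 -2.5 0 0 0; 6 -4.4 13.1 0.5 0 0 0; 6 -4.4 13.1 2.2 0 0 0; 6 -4.4 13.1 2.6 0 0 0; 6 -4.4 13.1 2.6 0 0 0")

```text
time: 34.75
ee_pos: [0.576, -0.3142, 0.2132]
eef_rot: [2.424, 1.997, 0.0]
force: [-0.3, -0.7, 0.6]
finger_gap: 0.0601
gripper_force: 0.0
```

Run:
```python
from h import *
s=get_state(); q=s['ee_pos']-SEAT; print('jig',q@X,q@Y,q[2],s['force'])
```

```text
jig 0.13167440010627746 -0.044653857776523885 0.2131516542056192 [-0.31830662 -0.70061217  0.55280645]
```

play_rows(motion="0 0 0 0.25 0 0 0; 0 0 0 0.25 0 0 0; 0 0 0 0.25 0 0 0; 0 0 0 0.25 0 0 0; 0 0 0 0.25 0 0 0; 0 0 0 0.25 0 0 0", newtons=30)

```text
time: 35.5
ee_pos: [0.5761, -0.3142, 0.2106]
eef_rot: [2.424, 1.996, 0.001]
force: [-0.6, -0.1, 3.2]
finger_gap: 0.009
gripper_force: 29.3
```

play_rows(motion="0 0 -1.09 -0.15 0 0 0; 0 0 -2.19 -0.2 0 0 0; 0 0 -3.29 -0.13 0 0 0; 0 0 -4.37 0.05 0 0 0; 0 0 -5.43 0.33 0 0 0; 0 0 -6.46 0.72 0 0 0; 0 0 -7.45 1.21 0 0 0; 0 0 -8.38 1.79 0 0 0; 0 0 -9.25 2.47 0 0 0")

```text
time: 36.62
ee_pos: [0.4841, -0.2961, 0.1846]
eef_rot: [-2.425, -1.997, 0.001]
force: [3.4, -1.1, 1.2]
finger_gap: 0.0085
gripper_force: 31.4
```

play_rows(motion="0 0 -0.8 0.76 0 0 0; 0 0 -1.51 1.59 0 0 0; 0 0 -2.14 2.49 0 0 0; 0 0 -2.68 3.45 0 0 0; 0 0 -3.12 4.46 0 0 0; 0 0 -3.4 5.3 0 0 0; 0 0 -3.56 5.94 0 0 0; 0 0 -3.67 6.48 0 0 0; 0 0 -3.73 6.91 0 0 0; 0 0 -3.77 7.24 0 0 0; 0 0 -3.77 7.24 0 0 0")

```text
time: 38.0
ee_pos: [0.4475, -0.289, 0.1122]
eef_rot: [-2.424, -1.997, 0.001]
force: [1.9, -1.6, -2.6]
finger_gap: 0.0088
gripper_force: 32.0
```

Run:
```python
from h import *
s=get_state(); q=s['ee_pos']-SEAT; print('jig',q@X,q@Y,q[2],s['force'])
p,d,m=grab('wrist')
v,u=np.mgrid[:480,:640]; W=world(m,u,v,d); q=W-SEAT; a=q@X;b=q@Y
for s in(-1,1):
    k=(d>0)&(abs(a)<.04)&(abs(b*s-.04)<.012)&(W[...,2]>.09)&(W[...,2]<.16)
    if k.any(): print(k.sum(),np.percentile(W[k][:,2],[5,50,95]),np.percentile(a[k],[5,50,95]))
```

```text
jig 0.0007134332943867401 -0.044572551606490686 0.11224161044899233 [ 1.85477195 -1.63162775 -2.63893429]
8323 [0.12271624 0.14194873 0.15921539] [-0.01898959  0.00122913  0.02122535]
3125 [0.13130629 0.13392497 0.13538746] [-0.00342181  0.00087157  0.00538096]
```

play_rows(motion="0 0 0 0.2 0 0 0; 0 0 0 0.4 0 0 0; 0 0 0 0.5 0 0 0; 0 0 0 0.55 0 0 0; 0 0 0 0.55 0 0 0")

```text
time: 38.67
ee_pos: [0.4471, -0.2889, 0.107]
eef_rot: [-2.424, -1.996, 0.002]
force: [-3.1, 1.3, -0.4]
finger_gap: 0.0084
gripper_force: 32.4
```

Now release, with the bar about 1 mm above its rest height, and withdraw.

play_rows(motion="2 0 0 0 0 0 0; 4 0 0 0 0 0 0; 6 0 0 0 0 0 0; 6 0 0 0 0 0 0; 6 0 0 -2 0 0 0; 6 0 0 -6 0 0 0; 6 0 0 -11 0 0 0; 6 0 0 -16 0 0 0; 6 -3 0 -18 0 0 0; 6 -6 0 -18 0 0 0; 6 -6 0 -18 0 0 0; 6 -6 0 -18 0 0 0")

```text
time: 40.17
ee_pos: [0.4367, -0.347, 0.2871]
eef_rot: [-2.424, -1.997, -0.001]
force: [0.0, 1.6, -0.3]
finger_gap: 0.0601
gripper_force: 0.0
```

play_rows(motion="6 0 0 0 0 0 0; 6 0 0 0 0 0 0; 6 0 0 0 0 0 0; 6 0 0 0 0 0 0; 6 0 0 0 0 0 0; 6 0 0 0 0 0 0; 6 0 0 0 0 0 0; 6 0 0 0 0 0 0; 6 0 0 0 0 0 0; 6 0 0 0 0 0 0; 6 0 0 0 0 0 0; 6 0 0 0 0 0 0")

```text
time: 41.68
ee_pos: [0.4365, -0.348, 0.2874]
eef_rot: [2.425, 1.997, -0.0]
force: [-0.4, -0.4, 0.5]
finger_gap: 0.0596
gripper_force: 0.0
```

Run:
```python
from h import *
p,d,m=grab('wrist','w12.png')
v,u=np.mgrid[:480,:640]; W=world(m,u,v,d); q=W-SEAT; a=q@X;b=q@Y
for s in(-1,1):
    k=(d>0)&(abs(a)<.04)&(abs(b*s-.045)<.012)&(W[...,2]>.09)&(W[...,2]<.16)
    if k.any(): print(k.sum(),np.percentile(W[k][:,2],[5,50,95]),np.percentile(a[k],[5,50,95]))
for h in(.076,.058,.038): obj(p,d,m,SEAT,h,.05,.003)
p,d,m=grab('scene','s12.png')
for h in(.076,.058,.038): obj(p,d,m,SEAT,h,.05,.003)
cv2.imwrite('pics/c12.png',cv2.resize(p[230:410,90:290,::-1],None,fx=3,fy=3,interpolation=cv2.INTER_CUBIC))
```

```text
440 [0.12596673 0.12830987 0.12975138] [-0.0037626   0.00064132  0.00503236]
318 [0.12515733 0.12804046 0.12978313] [-0.00403925  0.00066916  0.00537419]
n 368 z 0.0755 px [303.  85.] mean [ 0.4399 -0.246 ] rect [ 442.3 -243.7] [41.4 14.9] 79.9 circ 449.2 -245.0 20.7
n 353 z 0.0574 px [301.  85.] mean [ 0.4375 -0.2446] rect [ 439.2 -243.1] [52.5 20.4] 79.6 circ 448.8 -244.8 26.3
n 896 z 0.0373 px [296.  86.] mean [ 0.432  -0.2427] rect [ 436.7 -242.4] [63.2 25.3] 79.0 circ 437.5 -242.7 33.6
n 100 z 0.0769 px [161. 300.] mean [ 0.4592 -0.262 ] rect [ 455.8 -262.2] [42.  15.3] 5.4 circ 455.5 -258.9 21.2
n 81 z 0.0588 px [164. 309.] mean [ 0.4657 -0.2659] rect [ 463.6 -265.9] [43.1 13.6] 23.3 circ 461.8 -261.7 21.7
n 167 z 0.0389 px [160. 316.] mean [ 0.4573 -0.2728] rect [ 449.8 -269.6] [18.8 66.5] 83.1 circ 450.2 -268.5 33.6
```

View pics/c12.png

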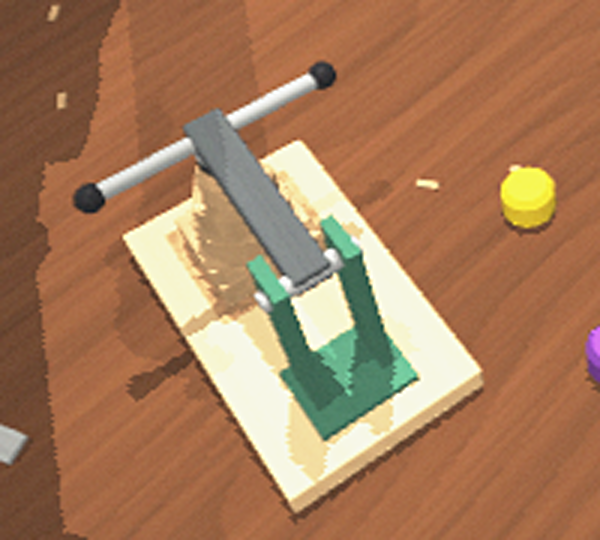

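The bar axis is at about 0.124 m, so the arm angle is about 0.056: the pad is resting on the full stack, and the gripper is clear.

```bash
python3 -c "
from plant import hand_in
print(hand_in())"
```

```text
the job is handed in; nothing more can be done
None
```

I stacked the plinth, disc, hexagon and button on the cork, lowered the hold-down arm so its pad rests on the button, and handed the job in at about 42 s with the gripper clear. Before the arm came down each piece measured within about 2 mm of the one below. No verdict came back, and once the arm was down the cameras saw only part of the stack.

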